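Post the red sample tin through the sprung flap of the returns box

ROBOT

A 7-joint arm with a two-finger parallel gripper is mounted at the origin on a cart in front of the work surface, level with it; the furniture and walls round the work are solid. World frame = base frame: x ahead of the robot, y to its left, z up, the work surface at z = 0. Lengths are in m, angles in rad, forces in N, time in s.
With the tool pointing down it reaches from about 0.35 to 0.775 m from the base axis. Payload 3.1 kg.
Tool frame: the origin (TCP) lies at the very end of the fingers, on their centre line; the grasp point (between the pads) lies behind it (robot.grasp_offset is the z of the grasp point in the tool frame, in m); z points along the fingers, y is the direction in which the jaws open and shut (so a half turn about z gives the same grasp; the last joint's range is limited). The gripper opens to 85 mm and grips with 20 to 120 N. Pads are 22 mm wide; open, the fingers measure 114 mm over their backs; the gripper's body (76 mm by 85 mm) begins 54 mm behind the grasp point. The pads swing forward as they close: fully open they stand 13 mm farther back than shut.
Start: joints at [-1.179, 0.311, 0.014, 1.512, -0.004, 1.319, -0.027], TCP at [0.231, 0.499, 0.231] pointing down, gripper open.
Joint ranges: [-2.7, 2.7], [-0.3, 1.91], [-1.27, 1.3], [0.12, 2.57], [-1.44, 4.58], [0.2, 2.03], [-3.05, 3.05]. Speed limits (rad/s): [2.79, 2.79, 3.14, 3.14, 3.14, 3.14, 3.14].

INTERFACE

Orientations are given as [roll, pitch, yaw] about the fixed x, y, z axes, in that order (R = Rz(yaw) Ry(pitch) Rx(roll)).
In Python, from rig import monitor, grab_frame, robot gives the robot as it stands. The module is installed in compiled form; this text tells all that it offers.
- The arm moves only by the tool jog_arm, never from a script. Its argument "motion" is text: rows parted by semicolons, each of 6 numbers parted by spaces: the shift along the world's x, y, z in cm, then the turn, a rotation vector about the world's x, y, z in degrees. A call has 1 to 12 rows; each row is the pose to reach, as a shift and turn from the pose commanded when the call began; what a row does not reach only later rows make up. A row lasts 1/12 s, in which the tool goes at most 41.7 mm and 7.16 degrees, less where a joint would pass 70% of its speed; a pose out of reach is approached as far as the arm can. A call with a gripper value outside its range is refused whole. "hand" is the opening, from -1 (shut) to 1 (fully open), set as the call begins (left out, the last holds). The fingers move at their own pace and stop on an object; the grip force is fixed at half the most. Time passes only in rows, so rows that repeat a pose let the fingers close. It gives the time, the measured TCP pose, the force and the opening at its end, in the units of the state.
- monitor.sense(): the state, without advancing time (a new reading comes with each control period).
- grab_frame(name): name is "side" or "top" or "wrist"; returns a dict with "img" (420x560x3 uint8, blue, green, red), "camera_matrix" (3x3 intrinsics, pixels), "extrinsics" (4x4, takes a point from world to camera coordinates). Camera axes: x right, y up, looking along -z (the intrinsics and any distortion apply to the point x, -y, -z); pixel columns grow to the right and rows downward; lengths in m; the calibration is good to about 2 mm. A picture is of the moment at which its call begins. There is no depth.
- robot.close_job(): hands the job in, once; it reports no verdict.
The state is a dict: "t": time; "q": joint angles; "joint_velocities": joint speeds; "tau": joint torques, N m; "tcp_pos": TCP position; "orientation": TCP orientation; "contact_force": force on the tool from outside, world axes, zero at the start; "moment": the same for the moment, N m; "finger_gap": finger opening in m.
Only numpy, scipy, OpenCV 4.12 (cv2) and the standard library are available. Lean on these libraries where they do the work, as an engineer would, in place of code of your own. Each camera call takes 0.05 s, during which the arm holds its last target.

TASK

Return the red sample tin: hold it with the gripper and push it down through the sprung yellow flap in the top of the grey returns box, so that it lands inside and the flap snaps fully shut behind it. Keep the fingers on it until the flap is well open rather than dropping it on, and leave the blue tin where it stands.

Things in the scene. Friction and masses are not known exactly. Their poses are not given: they have to be found in the camera images.
- red_tin_centre (a point): red round lever-lid sample tin, 55 mm in diameter, 50 mm high, about 0.2 kg, standing loose on the table; this point is its centre, half-way up (25 mm above its underside), z up its axis
- blue_tin_centre (a point): blue round lever-lid sample tin, 59 mm in diameter, 56 mm high, standing loose on the table, which stays where it is; this point is its centre, half-way up
- mouth (a point): centre of the 86 (x) x 140 mm (y) mouth in the top face, z = 112 mm, of the grey returns box (fixed, 150 x 182 x 112 mm, hollow to 9 mm above the table); own x across, y along the mouth (roughly towards the robot), z up. Two slippery yellow leaves, each 42 (x) x 136 mm (y), hinged on the long edges, meet on its middle line. Fingers spread along y can follow a tin down into the mouth
- leaf (a joint): flap angle, rad: 0 shut and level, grows as the leaves swing down, at most 1.45; the two leaves are geared to open alike. Springs hold them shut: a tin set on them does not open them, a further push of 2 to 4 N does. With the tin's underside 45 mm or more below the box top they only rub its sides; let go there, it falls in and the flap springs shut
Mind the look-alikes: they are no part of the job. What is shaped like the part that bears red_tin_centre but orange, pink or purple is not meant.

How it is judged:
By the outcome, as a careful person would: the job done as asked, in the order asked, and still so for the second after the job is handed in, with the robot touching nothing.
It also fails if it takes over 38 s, if anything falls off the work surface, if the arm or the gripper's body presses on something with over 40 N, if the wrist force passes 120 N, or if a joint passes its speed limit or range.

## Working session

There is one attempt and no reset: what is moved stays moved. The work goes in short steps, Python scripts to look and compute and a tool call to move; the robot and the scene stay as the last step left them, time stands still between calls to the robot, and variables do not carry over. Pictures are saved under pics/ and viewed, and the job is handed in when it is done.

Besides the shell and the picture viewer there is one more tool, called after "Emit:" as a command line: name --argument value ..., lists and objects as JSON in quotes. jog_arm: Moves the arm, as the interface text tells. Its arguments: {"type":"object","properties":{"motion":{"type":"string"},"hand":{"type":"number"}},"required":["motion"]}

```bash
mkdir -p pics; python3 - <<'E'
from rig import monitor, grab_frame, robot
import cv2, pickle
s=monitor.sense(); print(s, robot.grasp_offset)
d={}
for n in("side","top","wrist"):
    f=grab_frame(n); d[n]=f; cv2.imwrite(f"pics/{n}0.png",f["img"])
pickle.dump(d,open("f0.pkl","wb"))
E
```

```text
{'t': 0.0, 'q': array([-1.17870945,  0.31171009,  0.01395891,  1.5130406 , -0.00439358,
        1.31922928, -0.02715382]), 'joint_velocities': array([ 5.22413494e-04, -1.46849449e-04,  7.38694439e-04,  6.29034518e-05,
       -7.21166047e-04, -5.07933593e-04,  1.00622873e-03]), 'tau': array([ 1.71731963e-04, -3.79928470e+01,  1.46180559e-01, -2.30588222e+01,
        1.22798802e-02,  1.38013257e-02, -1.12275441e-05]), 'tcp_pos': array([0.23083787, 0.49840536, 0.23023622]), 'orientation': array([-3.13923779e+00,  9.21586274e-05,  2.70796201e+00]), 'contact_force': array([-0.55303048, -0.38141683, -0.52824855]), 'moment': array([ 0.06723541, -0.02229314, -0.04416285]), 'finger_gap': 0.08512719028379541} -0.0187
```

View pics/side0.png

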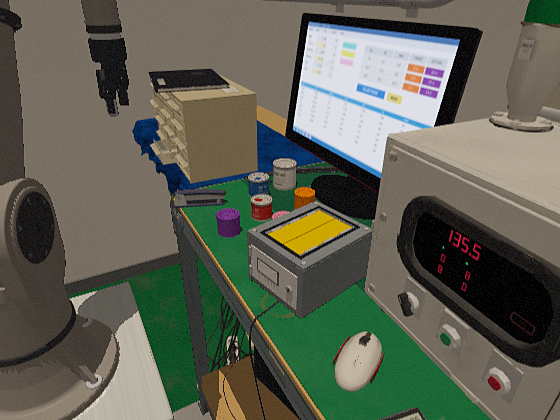

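View pics/top0.png

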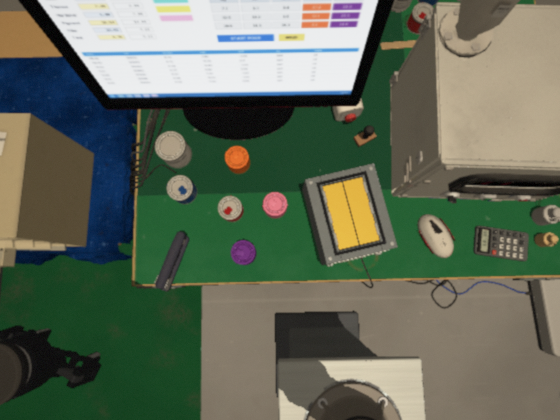

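View pics/wrist0.png

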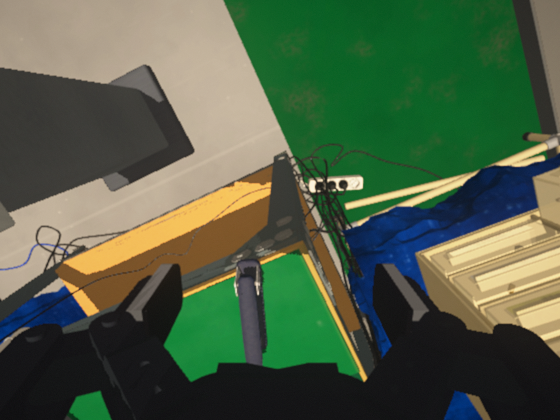

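Side: red tin near (261,207), blue (259,184), box flap (315,230). Top: red tin (230,208), blue (180,188), pink (275,205), flap (352,213). I'll zoom in.

```bash
python3 - <<'E'
import cv2,pickle
d=pickle.load(open("f0.pkl","rb"))
a=d["side"]["img"][140:320,170:385]; b=d["top"]["img"][130:290,150:420]
cv2.imwrite("pics/sidez.png",cv2.resize(a,None,fx=3.3,fy=3.3,interpolation=cv2.INTER_CUBIC))
cv2.imwrite("pics/topz.png",cv2.resize(b,None,fx=2.9,fy=2.9,interpolation=cv2.INTER_CUBIC))
for n in d: print(n,d[n]["camera_matrix"].tolist(),d[n]["extrinsics"].round(4).tolist(),d[n].keys())
E
```

```text
side [[390.4697449784742, 0.0, 279.4937792182807], [0.0, 390.4697449784742, 207.18430480654604], [0.0, 0.0, 1.0]] [[0.8755, -0.4831, 0.0104, -0.3483], [0.2259, 0.4282, 0.875, -0.2447], [-0.4272, -0.7637, 0.484, -0.5782], [0.0, 0.0, 0.0, 1.0]] dict_keys(['img', 'camera_matrix', 'extrinsics'])
top [[403.8339033851202, 0.0, 277.0415365270815], [0.0, 403.8339033851202, 206.93203018890992], [0.0, 0.0, 1.0]] [[-0.0213, -0.9997, -0.0088, 0.1643], [0.9872, -0.0224, 0.1579, -0.4866], [-0.1581, -0.0054, 0.9874, -0.8737], [0.0, 0.0, 0.0, 1.0]] dict_keys(['img', 'camera_matrix', 'extrinsics'])
wrist [[325.4217739355985, 0.0, 277.0627095282285], [0.0, 325.4217739355985, 207.99867838790396], [0.0, 0.0, 1.0]] [[0.4192, 0.9079, -0.001, -0.5498], [-0.8694, 0.4011, -0.2886, 0.0383], [-0.2616, 0.1218, 0.9575, -0.3795], [0.0, 0.0, 0.0, 1.0]] dict_keys(['img', 'camera_matrix', 'extrinsics'])
```

View pics/sidez.png

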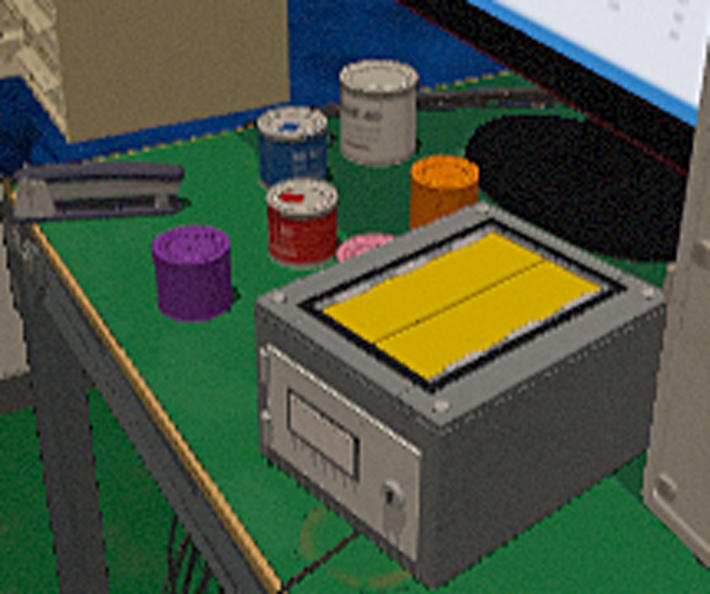

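View pics/topz.png

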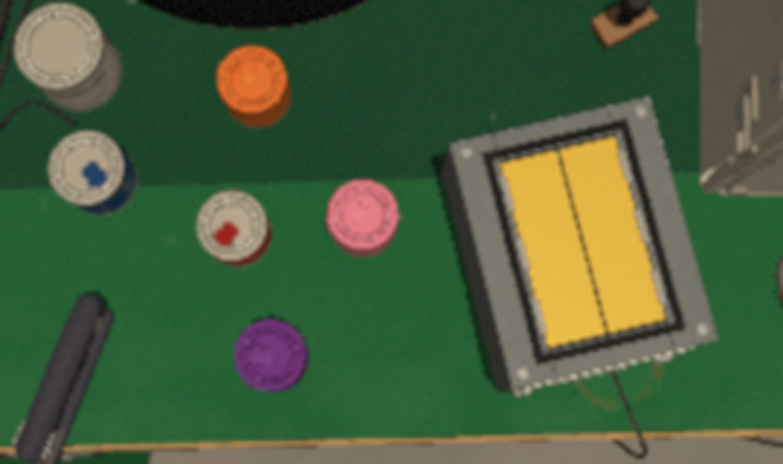

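```bash
cat > h.py <<'E'
import numpy as np, cv2
def P(f):
    return f["camera_matrix"]@np.diag([1,-1,-1])@np.array(f["extrinsics"])[:3]
def tri(fa,a,fb,b):
    X=cv2.triangulatePoints(P(fa),P(fb),np.float64(a).reshape(2,1),np.float64(b).reshape(2,1))
    return (X[:3]/X[3]).ravel()
def proj(f,X):
    x=P(f)@np.append(X,1); return x[:2]/x[2]
def ray_z(f,uv,z):
    M=P(f); A=np.c_[M[:,0],M[:,1],M[:,2]*z+M[:,3]]
    x=np.linalg.solve(A,[uv[0],uv[1],1]); return x[:2]/x[2]
E
python3 - <<'E'
import pickle
from h import *
d=pickle.load(open("f0.pkl","rb"));T,S=d["top"],d["side"]
t=lambda p:((p[0]+.5)/2.9-.5+150,(p[1]+.5)/2.9-.5+130)
s=lambda p:((p[0]+.5)/3.3-.5+170,(p[1]+.5)/3.3-.5+140)
L={"red":((233,226),(302,197)),"blue":((87,168),(292,124)),"mid_far":((560,152),(540,263)),"mid_near":((606,334),(376,343)),
"c1":((450,143),(478,205)),"c2":((650,98),(664,292)),"c3":((716,338),(437,422)),"c4":((517,394),(258,297)),"orange":((252,78),(445,177)),"pur":((270,354),(192,246)),"grey":((58,45),(379,77))}
for k,(a,b) in L.items():
    X=tri(T,t(a),S,s(b)); print(k,X.round(4),"res",(proj(T,X)-t(a)).round(2),(proj(S,X)-s(b)).round(2))
print("pink top", ray_z(T,t((363,213)),.05))
for k in("c1","c2","c3","c4","mid_far","mid_near"):print(k,ray_z(T,t(L[k][0]),.112).round(4),ray_z(S,s(L[k][1]),.112).round(4))
E
```

```text
red [0.4891 0.259  0.0487] res [-0.06  0.16] [ 0.17 -0.02]
blue [0.5364 0.3718 0.0528] res [-0.09  0.22] [ 0.21 -0.03]
mid_far [0.5268 0.0149 0.1097] res [-0.41  0.81] [ 1.02 -0.23]
mid_near [ 0.3969 -0.0126  0.1102] res [ 0.13 -0.31] [-0.42  0.06]
c1 [0.5355 0.0943 0.1088] res [-0.41  0.84] [ 0.98 -0.2 ]
c2 [ 0.5641 -0.0511  0.1152] res [-0.46  0.8 ] [ 1.08 -0.29]
c3 [ 0.3905 -0.0883  0.1122] res [-0.26  0.59] [ 0.87 -0.15]
c4 [0.3571 0.0522 0.1147] res [ 0.27 -0.73] [-0.91  0.09]
orange [0.6073 0.2446 0.0443] res [-0.25  0.53] [ 0.55 -0.11]
pur [0.3899 0.2314 0.0474] res [-0.1   0.28] [ 0.3  -0.02]
grey [0.6305 0.3919 0.0693] res [-0.14  0.31] [ 0.28 -0.05]
pink top [0.49712236 0.1582878 ]
c1 [0.5366 0.0936] [0.5298 0.0896]
c2 [ 0.5667 -0.053 ] [ 0.5654 -0.0472]
c3 [ 0.3917 -0.089 ] [ 0.3892 -0.0877]
c4 [0.3557 0.0525] [0.3604 0.0556]
mid_far [0.5281 0.0143] [0.5222 0.0121]
mid_near [ 0.3962 -0.0119] [ 0.3964 -0.015 ]
```

Red tin lid at (0.489, 0.259, 0.049), box centre ~(0.462, 0.002), long axis about 12.4° from world x. The fingers spread along that axis both for grasping and insertion (jaw turn −52.8°). I'm moving above the tin.

Emit:
jog_arm --motion "2 -2 0 0 0 -4; 5 -4.5 0 0 0 -10; 8 -7 0 0 0 -16; 11 -10 -1 0 0 -22; 14 -13 -2 0 0 -28; 17 -15.5 -3 0 0 -34; 20 -18 -4 0 0 -40; 22.5 -20.5 -5 0 0 -46; 24.5 -22.5 -6 0 0 -51; 25.8 -23.9 -6 0 0 -53; 25.8 -23.9 -6 0 0 -53; 25.8 -23.9 -6 0 0 -53" --hand 1

```text
t: 1.15
tcp_pos: [0.4896, 0.2588, 0.1709]
orientation: [-3.141, 0.001, 1.78]
contact_force: [-0.4, 0.6, -0.1]
finger_gap: 0.0854
```

```bash
python3 - <<'E'
from rig import monitor, grab_frame
import cv2,pickle
from h import *
s=monitor.sense(); print(s["t"],s["tcp_pos"],s["orientation"],s["joint_velocities"].round(3),s["contact_force"])
f=grab_frame("wrist");pickle.dump(f,open("f1.pkl","wb"));cv2.imwrite("pics/wrist1.png",f["img"])
print(proj(f,[.4891,.259,.0487]), f["extrinsics"].round(3))
E
```

```text
1.15 [0.48961322 0.25876536 0.17085468] [-3.14075847e+00  5.96715504e-04  1.78014790e+00] [-0.037 -0.01  -0.053  0.001 -0.017  0.002 -0.002] [-0.44797573  0.58169686 -0.14322964]
[276.08764887 200.83987709] [[ 0.978  0.209  0.001 -0.533]
 [-0.2    0.937 -0.288 -0.125]
 [-0.061  0.281  0.958 -0.365]
 [ 0.     0.     0.     1.   ]]
```

View pics/wrist1.png

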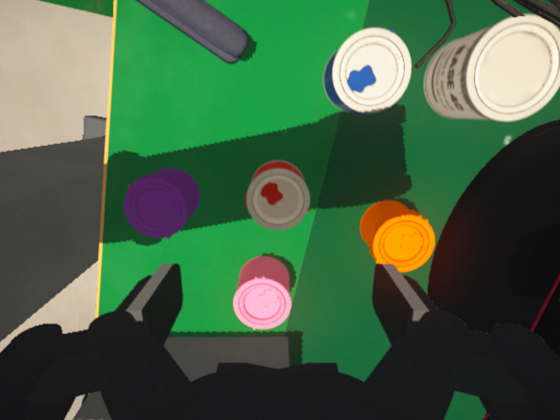

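Red lid at (279,201) in the wrist view, against (276,201) predicted: a 2 mm agreement. The path down is clear (purple and orange stand outside the jaws).

Emit:
jog_arm --motion "0 0 -1.5 0 0 0; 0 0 -3.5 0 0 0; 0 0 -6 0 0 0; 0 0 -8.5 0 0 0; 0 0 -10.5 0 0 0; 0 0 -12.5 0 0 0; 0 0 -14 0 0 0; 0 0 -15 0 0 0; 0 0 -15.7 0 0 0; 0 0 -15.7 0 0 0; 0 0 -15.7 0 0 0" --hand 1

```text
t: 2.12
tcp_pos: [0.4891, 0.261, 0.0147]
orientation: [3.141, -0.001, 1.784]
contact_force: [0.6, 0.4, -0.7]
finger_gap: 0.0856
```

```bash
python3 - <<'E'
from rig import grab_frame
import cv2
f=grab_frame("wrist");g=grab_frame("side")["img"][140:320,170:385]
cv2.imwrite("pics/w2.png",f["img"]);cv2.imwrite("pics/s2.png",cv2.resize(g,None,fx=3.3,fy=3.3))
E
```

```text
(no output)
```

View pics/w2.png

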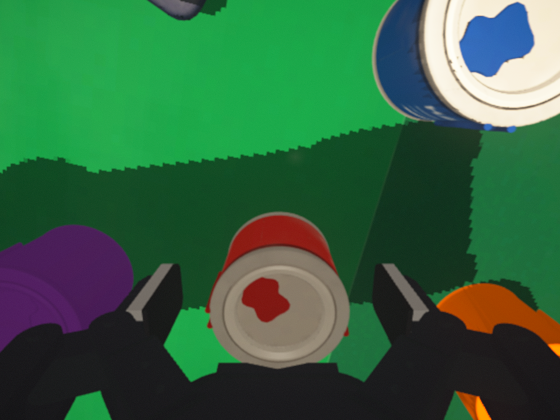

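View pics/s2.png

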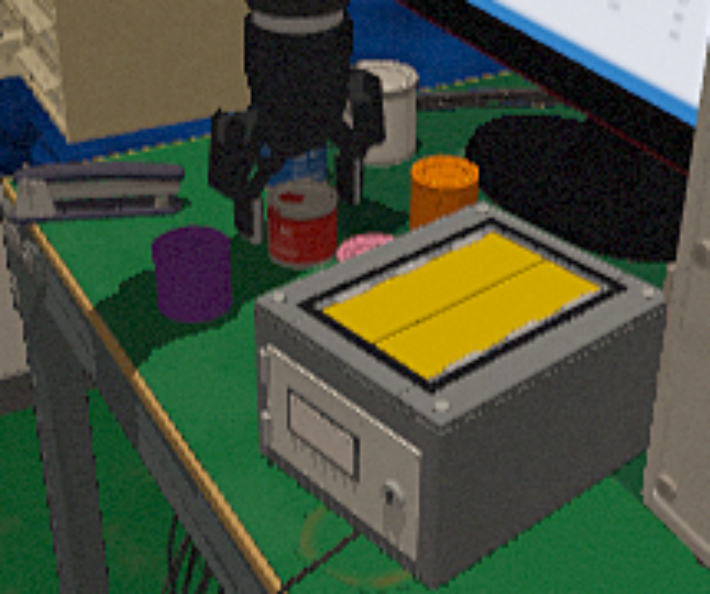

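The tin (lid centre at (280,310) in wrist) is midway between the fingers. Checking the other axis by projecting the grasp point.

```bash
python3 - <<'E'
from rig import grab_frame, monitor
from h import *
s=monitor.sense(); print(s["tcp_pos"],s["orientation"])
f=grab_frame("wrist")
for z in(.0334,.05):print(z,proj(f,[*s["tcp_pos"][:2],z]))
print(ray_z(f,(280,311),.05))
E
```

```text
[0.4900129  0.26085512 0.01546109] [ 3.13930779e+00 -8.91435147e-04  1.78332477e+00]
0.0334 [276.55090325 287.42631889]
0.05 [276.64653797 309.80314011]
[0.49139267 0.26060628]
```

Aligned within 1.5 mm on both axes. Closing.

Emit:
jog_arm --motion "0 0 0 0 0 0; 0 0 0 0 0 0; 0 0 0 0 0 0; 0 0 0 0 0 0; 0 0 0 0 0 0; 0 0 0 0 0 0; 0 0 0 0 0 0; 0 0 0 0 0 0; 0 0 0 0 0 0; 0 0 0 0 0 0" --hand -1

```text
t: 3.1
tcp_pos: [0.4899, 0.2604, 0.0152]
orientation: [3.14, -0.001, 1.783]
contact_force: [-0.6, -1.2, 5.5]
finger_gap: 0.0522
```

Emit:
jog_arm --motion "0 0 0.5 0 0 0; 0 0 1.5 0 0 0; 0 0 3.5 0 0 0; 0 0 6 0 0 0; 0 0 9 0 0 0; 0 0 12 0 0 0; 0 0 14.5 0 0 0; 0 0 16.5 0 0 0; 0 0 17.5 0 0 0; 0 0 18 0 0 0; 0 0 18 0 0 0; 0 0 18 0 0 0"

```text
t: 4.1
tcp_pos: [0.4883, 0.2597, 0.193]
orientation: [-3.139, 0.001, 1.783]
contact_force: [-0.4, 0.3, -2.0]
finger_gap: 0.0524
```

```bash
python3 - <<'E'
from rig import grab_frame, monitor
import cv2,pickle
s=monitor.sense(); print(s["t"],s["tcp_pos"],s["orientation"],s["finger_gap"])
d={n:grab_frame(n) for n in("side","wrist")}
pickle.dump(d,open("f3.pkl","wb"))
cv2.imwrite("pics/w3.png",d["wrist"]["img"]);cv2.imwrite("pics/s3.png",cv2.resize(d["side"]["img"][60:320,170:385],None,fx=2.3,fy=2.3,interpolation=cv2.INTER_CUBIC))
E
```

```text
4.1 [0.48825306 0.25969347 0.19297063] [-3.13907724e+00  8.18245116e-04  1.78280737e+00] 0.05235954276702287
```

View pics/w3.png

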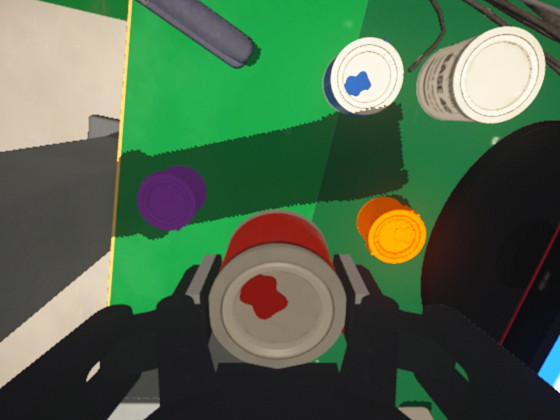

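View pics/s3.png

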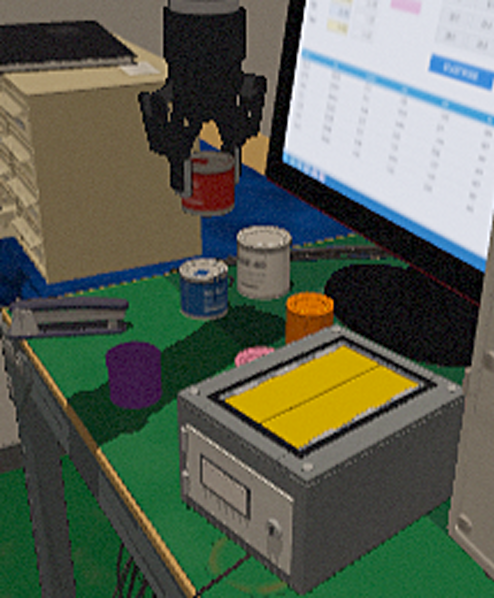

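Tin held upright (gap 52 mm, lid centred between fingers); the others are undisturbed. Next I move above the mouth.

Emit:
jog_arm --motion "-0.1 -1 0 0 0 0; -0.3 -3 0 0 0 0; -0.6 -6 0 0 0 0; -0.9 -9 0 0 0 0; -1.2 -12 0 0 0 0; -1.5 -15 0 0 0 0; -1.8 -18 0 0 0 0; -2.1 -21 0 0 0 0; -2.4 -23.5 0 0 0 0; -2.6 -25.3 0 0 0 0; -2.7 -25.8 0 0 0 0; -2.7 -25.8 0 0 0 0"

```text
t: 5.2
tcp_pos: [0.4612, -0.0001, 0.1939]
orientation: [-3.14, 0.0, 1.778]
contact_force: [0.3, 0.4, -2.2]
finger_gap: 0.052
```

Emit:
jog_arm --motion "0 0 -0.5 0 0 0; 0 0 -1.5 0 0 0; 0 0 -2.5 0 0 0; 0 0 -3 0 0 0; 0 0 -3 0 0 0; 0 0 -3 0 0 0"

```text
t: 5.7
tcp_pos: [0.4617, 0.0026, 0.1635]
orientation: [-3.14, -0.0, 1.784]
contact_force: [0.0, -0.3, -1.5]
finger_gap: 0.0523
```

```bash
python3 - <<'E'
from rig import grab_frame, monitor
import cv2,pickle
from h import *
s=monitor.sense(); print(s["t"],s["tcp_pos"],s["orientation"],s["finger_gap"],s["contact_force"])
d={n:grab_frame(n) for n in("side","wrist","top")}
pickle.dump(d,open("f4.pkl","wb"))
f=d["wrist"];im=f["img"].copy()
R=np.array([[.9774,-.2113],[.2113,.9774]]) # cols: long, perp
for a in(-.07,.07):
  for b in(-.043,.043):
    p=R@[a,b]+[.462,.0015]; u=proj(f,[*p,.112]); cv2.circle(im,tuple(int(round(v)) for v in u),4,(255,0,255),1)
cv2.imwrite("pics/w4.png",im)
cv2.imwrite("pics/t4.png",cv2.resize(d["top"]["img"][130:290,150:420],None,fx=2.9,fy=2.9,interpolation=cv2.INTER_CUBIC))
cv2.imwrite("pics/s4.png",cv2.resize(d["side"]["img"][60:320,170:385],None,fx=2.3,fy=2.3,interpolation=cv2.INTER_CUBIC))
E
```

```text
5.7 [0.46165648 0.00262051 0.16347806] [-3.13979659e+00 -7.56075210e-06  1.78393592e+00] 0.052293229845710436 [ 0.03327129 -0.34073129 -1.50110183]
```

View pics/w4.png

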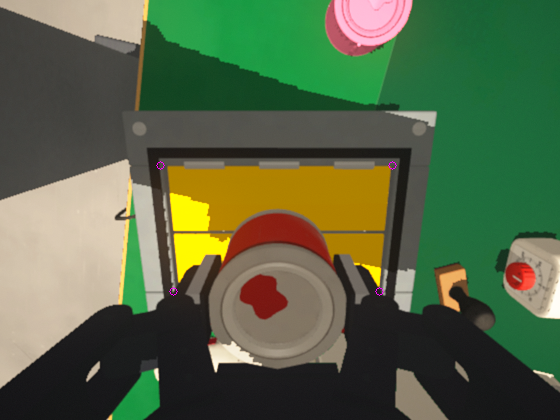

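View pics/t4.png

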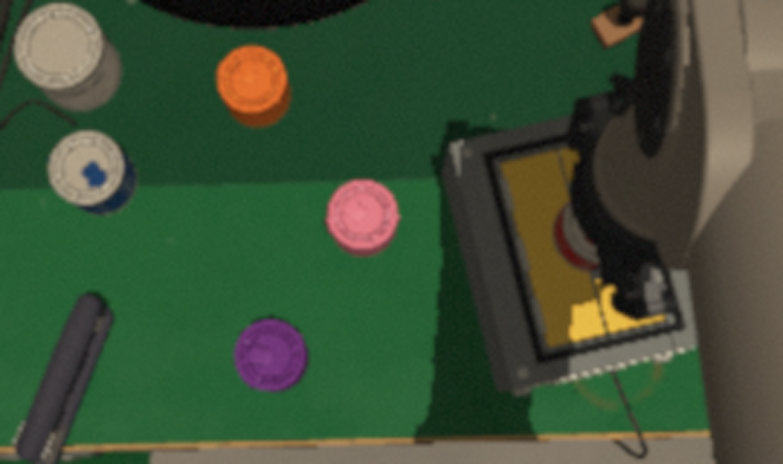

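View pics/s4.png

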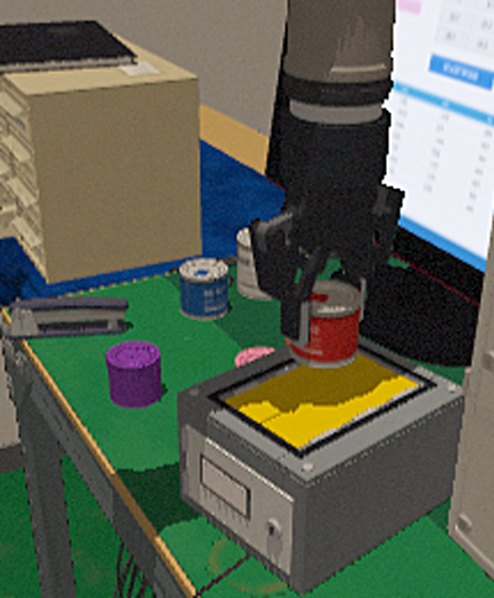

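```bash
python3 - <<'E'
import pickle
from h import *
f=pickle.load(open("f4.pkl","rb"))["wrist"]
a=ray_z(f,(180,231.5),.112);b=ray_z(f,(378,232),.112);print(a,b,np.degrees(np.arctan2(*(b-a)[::-1])))
n=np.array([-.2113,.9774]);l=np.array([.9774,.2113])
for p in(a,b,np.array([.4617,.0026])):print("perp",n@(p-[.462,.0015]))
for u in((168,190),(388,190)):print("long",l@(ray_z(f,u,.112)-[.462,.0015]))
E
```

```text
[ 0.40184402 -0.01135531] [0.52607638 0.01523059] 12.079182350059236
perp 0.0001461788637700941
perp -0.00011905890748842333
perp 0.0011385300000000046
long -0.06660100067440958
long 0.06920974862719062
```

Aligned within ~1 mm and 0.1°. Pushing down; underside is now at ≈0.148, target ≈0.055.

Emit:
jog_arm --motion "0 0 -1 0 0 0; 0 0 -2 0 0 0; 0 0 -3 0 0 0; 0 0 -3.7 0 0 0; 0 0 -4.4 0 0 0; 0 0 -5.1 0 0 0; 0 0 -5.8 0 0 0; 0 0 -6.5 0 0 0; 0 0 -6.5 0 0 0"

```text
t: 6.6
tcp_pos: [0.4614, 0.0017, 0.0978]
orientation: [-3.14, 0.001, 1.783]
contact_force: [0.5, -0.6, -1.0]
finger_gap: 0.0519
```

Emit:
jog_arm --motion "0 0 -0.6 0 0 0; 0 0 -1.2 0 0 0; 0 0 -1.8 0 0 0; 0 0 -2.4 0 0 0; 0 0 -2.9 0 0 0; 0 0 -2.9 0 0 0; 0 0 -2.9 0 0 0"

```text
t: 7.18
tcp_pos: [0.4613, 0.0016, 0.0696]
orientation: [-3.14, 0.0, 1.783]
contact_force: [0.1, -2.5, -2.9]
finger_gap: 0.0524
```

```bash
python3 - <<'E'
from rig import grab_frame, monitor
import cv2
s=monitor.sense(); print(s["t"],s["tcp_pos"],s["orientation"],s["finger_gap"],s["contact_force"])
d={n:grab_frame(n) for n in("side","wrist")}
cv2.imwrite("pics/w5.png",d["wrist"]["img"])
cv2.imwrite("pics/s5.png",cv2.resize(d["side"]["img"][60:320,170:385],None,fx=2.3,fy=2.3,interpolation=cv2.INTER_CUBIC))
E
```

```text
7.1833 [0.4613257  0.0016437  0.06959319] [-3.13953496e+00  3.16796150e-04  1.78252597e+00] 0.052396513443431755 [ 0.092539   -2.46846913 -2.91089367]
```

View pics/w5.png

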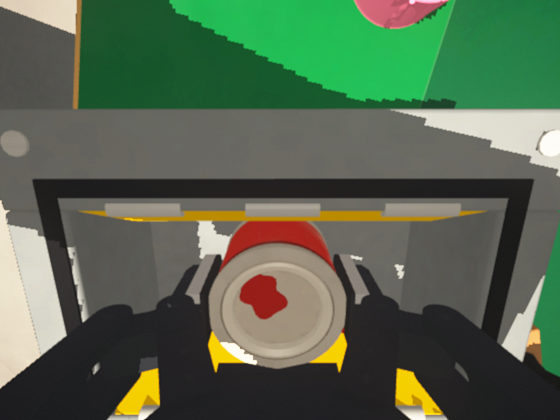

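View pics/s5.png

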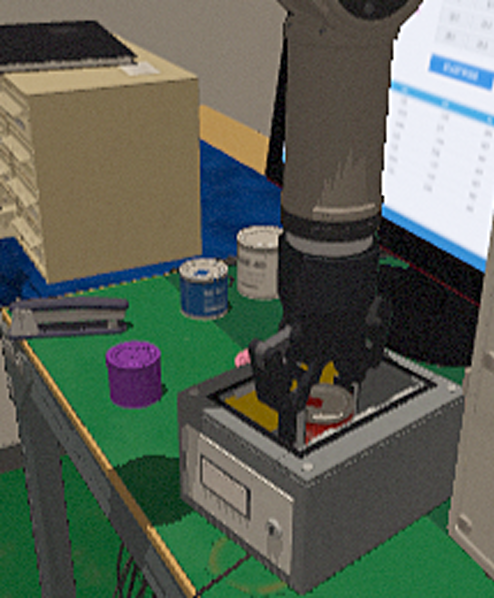

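The flap is well open (far leaf at row ~215 nearly vertical), the tin hasn't slipped in the fingers, and its underside is ~57 mm below the top. Releasing.

Emit:
jog_arm --motion "0 0 0 0 0 0; 0 0 0 0 0 0; 0 0 0 0 0 0; 0 0 0 0 0 0; 0 0 0 0 0 0; 0 0 0 0 0 0; 0 0 0 0 0 0; 0 0 0 0 0 0" --hand 1

```text
t: 7.95
tcp_pos: [0.4625, 0.0022, 0.0705]
orientation: [3.141, -0.0, 1.783]
contact_force: [2.0, -0.8, 0.8]
finger_gap: 0.0856
```

```bash
python3 - <<'E'
from rig import grab_frame
import cv2
cv2.imwrite("pics/w6.png",grab_frame("wrist")["img"])
E
```

```text
(no output)
```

View pics/w6.png

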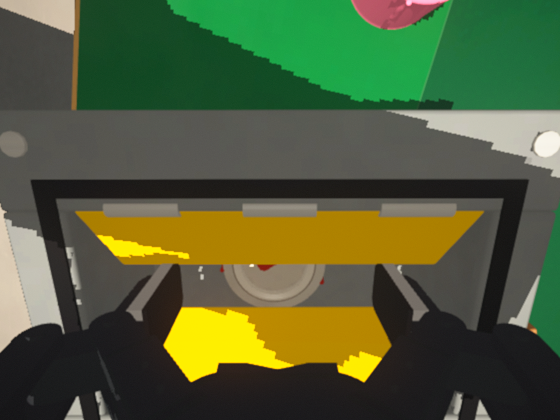

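The tin has dropped to the box floor (lid at (275,275) between the leaves), and the leaves rest on the open fingers. Withdrawing straight up.

Emit:
jog_arm --motion "0 0 0.7 0 0 0; 0 0 1.5 0 0 0; 0 0 2.5 0 0 0; 0 0 3.5 0 0 0; 0 0 4.5 0 0 0; 0 0 5.5 0 0 0; 0 0 7 0 0 0; 0 0 9 0 0 0; 0 0 11.5 0 0 0; 0 0 13.5 0 0 0; 0 0 14.5 0 0 0; 0 0 14.5 0 0 0"

```text
t: 9.0
tcp_pos: [0.4638, 0.0023, 0.2181]
orientation: [3.136, 0.0, 1.783]
contact_force: [0.7, -0.3, -0.1]
finger_gap: 0.0855
```

Emit:
jog_arm --motion "0 1 0 0 0 0; 0 3 0 0 0 0; 0 6 0 0 0 0; 0 9 0 0 0 0; 0 12 0 0 0 0; 0 15 0 0 0 0; 0 17 0 0 0 0; 0 18 0 0 0 0; 0 18 0 0 0 0; 0 18 0 0 0 0; 0 18 0 0 0 0; 0 18 0 0 0 0"

```text
t: 10.0
tcp_pos: [0.4624, 0.1798, 0.2151]
orientation: [-3.141, 0.001, 1.779]
contact_force: [-0.1, 0.4, 0.6]
finger_gap: 0.0855
```

```bash
python3 - <<'E'
from rig import grab_frame, monitor
import cv2
s=monitor.sense(); print(s["t"],s["tcp_pos"],s["finger_gap"],s["contact_force"])
d={n:grab_frame(n) for n in("side","top")}
cv2.imwrite("pics/t7.png",cv2.resize(d["top"]["img"][130:290,150:420],None,fx=2.9,fy=2.9,interpolation=cv2.INTER_CUBIC))
cv2.imwrite("pics/s7.png",cv2.resize(d["side"]["img"][140:320,170:385],None,fx=3.3,fy=3.3,interpolation=cv2.INTER_CUBIC))
E
```

```text
10.0 [0.46237603 0.17984063 0.21513296] 0.08546436072474828 [-0.11034103  0.40476322  0.59283558]
```

View pics/t7.png

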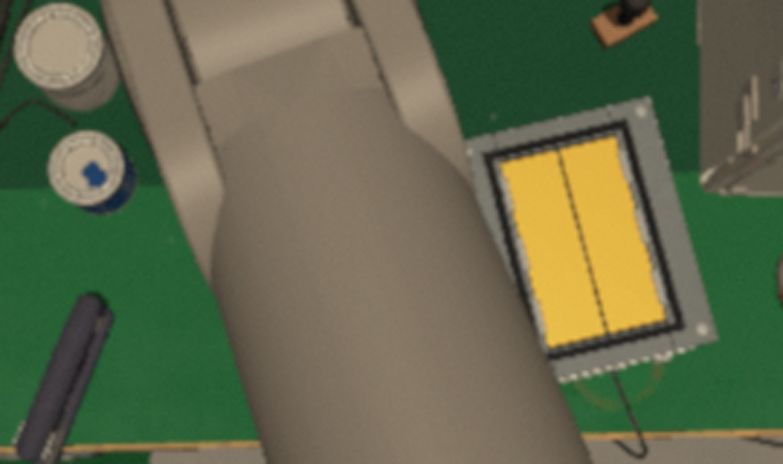

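View pics/s7.png

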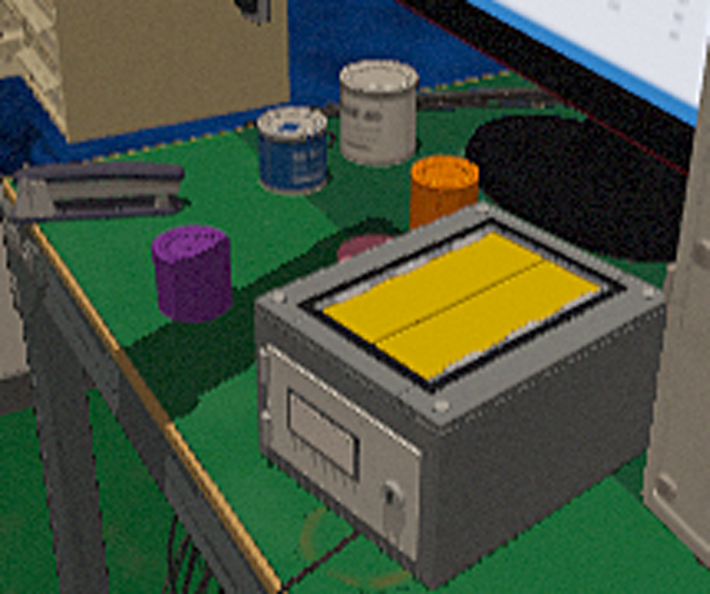

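The flap is shut and level (centre line from (560,152) to (606,334) in the top view, as at the start). The blue tin is still at (87,168), and the red tin is no longer on the table.

```bash
python3 -c "
from rig import robot; print(robot.close_job())"
```

```text
the job is handed in; nothing more can be done
None
```

The red tin is inside the returns box and the flap is shut behind it. I handed the job in at about 10 s, well inside the 38 s limit.

- **How it went:** I gripped the red tin with the fingers lined up along the mouth. I pushed it down until its underside was about 57 mm below the box top, with the flap well open. Then I let go and withdrew straight up.
- **Last checks:** After release, the wrist camera showed the tin on the box floor. The top and side views then showed the flap shut and level, looking as it did at the start. The blue tin and, in the side view, the other tins were where they began. The robot touched nothing, with an external force under 1 N and the gripper open.
- **Disagreements:** No check failed. The camera views differed by 2 mm at most on the red tin's position and by less than 1 mm on the mouth's centre line. The box-corner estimates from single views differed by up to about 8 mm, so I used the two-view averages.

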